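Slide the blue carrier out over the end of the ledge

TASK

The flat blue slide carrier lies on the ledge where nobody can get hold of it: push it along the ledge towards the yellow-marked end until about a third of its length sticks out over that end, reasonably straight, and leave it resting there, still flat on the ledge. Only push it with the fingertips, without gripping it or picking it up, and leave the white carrier and everything else on the table where it is.

Things in the scene. Friction and masses are not known exactly. Their poses are not given: they have to be found in the camera images.
- ledge: Fixed raised white bench, 360 mm long (its x axis), 260 mm wide (y), flat dark steel top 70 mm above the table. Lies across in front of the robot; +x points to the end with the yellow strip (roughly to the robot's right, world -y). Ends open; along each long side a white lip 8 mm wide stands 10 mm above the top. Origin: centre of its underside.
- ledge_end (a point): Middle of the upper edge of the ledge's yellow-marked end, 180 mm along +x from the ledge's centre and 70 mm above the table; axes as those of the ledge (+x points out over the edge).
- blue_carrier: Blue metal slide carrier to push: flat plate 120 mm long (its x axis), 92 mm wide (y), 6 mm thick, about 0.13 kg, glass slides set flush in its top. Loose in one of two lanes, 62 mm either side of the ledge's middle line, x axis within 6 degrees of the ledge's. At least 60 mm of bare ledge behind its rear edge. Tips over if more than half sticks out. Origin: centre of its underside.
- blue_carrier_lead (a point): Middle of the blue carrier's leading edge (the one towards the yellow end), half-way up its thickness: 60 mm along +x from the carrier's centre; axes as those of the carrier.
- white_carrier: White slide carrier of the same size, loose in the other lane of the ledge; origin at the centre of its underside. Bystander.
- oil_bottle: Small amber immersion-oil bottle with black cap, 28 mm across, 62 mm high, loose on the table beyond the ledge; origin at the centre of its underside. Bystander.
- reagent_bottle: Amber reagent bottle with red cap, 64 mm across, 130 mm high, loose on the table beyond the ledge; origin at the centre of its underside. Bystander.
- staining_jar: Open glass staining jar, 68 x 56 mm, 85 mm high, loose on the table beyond the ledge; origin at the centre of its underside. Bystander.
- slide_box: Green and white slide box, 100 x 85 mm, 37 mm high, loose on the table to the left; origin at the centre of its underside. Bystander.
- tally_counter: Round steel hand tally counter, 48 mm across, 32 mm high, loose on the table to the right; origin at the centre of its underside. Bystander.
- marker: White marker pen with blue cap, 134 mm long, 15 mm thick, lying loose on the table to the right; origin on its underside, 48 mm from its white end. Bystander.
Things that resemble listed ones, but are neither listed nor needed, are in the scene too. There is more than one size of the blue_carrier; the job needs the largest.

How it is judged (in metres and radians):
At the end, for the whole second after the job is handed in: Leading edge of the blue carrier (its middle) 28 to 52 mm past the yellow end; carrier within 0.2 rad of the ledge's direction, flat on the top (4 mm, 0.05 rad), at rest; white carrier within 10 mm and all other loose things within 15 mm of where they began (x of blue_carrier_lead in the frame of ledge_end between 0.028 and 0.052 m and angle between the x axis of blue_carrier and the x axis of ledge, either way round below 0.2 rad and angle between blue_carrier's own z axis and vertical below 0.05 rad and z of blue_carrier in the frame of ledge between 0.066 and 0.074 m and linear speed of blue_carrier below 0.01 m/s and distance of white_carrier from where it was at the start of the episode below 0.01 m and distance of each of oil_bottle, reagent_bottle, staining_jar, slide_box, tally_counter, marker from where it was at the start of the episode below 0.015 m); the robot touches nothing.
It fails at once if the blue carrier is lifted more than 8 mm off the ledge (z of blue_carrier in the frame of ledge above 0.078 m).
It fails at once if the blue carrier tips (more than 0.2 rad) or falls off the ledge (angle between blue_carrier's own z axis and vertical above 0.2 rad or z of blue_carrier in the frame of ledge below 0.05 m).
It fails at once if the white carrier is moved more than 10 mm (distance of white_carrier from where it was at the start of the episode above 0.01 m).
It fails at once if a bystander on the table is moved more than 15 mm (distance of any of oil_bottle, reagent_bottle, staining_jar, slide_box, tally_counter, marker from where it was at the start of the episode above 0.015 m).
It also fails if it takes over 38 s, if anything falls off the work surface, if the arm or the gripper's body presses on something with over 40 N, if the wrist force passes 120 N, or if a joint passes its speed limit or range.

ROBOT

A 7-joint arm with a two-finger parallel gripper is mounted at the origin on the work surface. World frame = base frame: x ahead of the robot, y to its left, z up, the work surface at z = 0. Lengths are in mm, angles in rad, forces in N, time in s.
With the tool pointing down it reaches from about 400 to 875 mm from the base axis. Payload 4.4 kg.
Tool frame: the origin (TCP) lies at the very end of the fingers, on their centre line; the grasp point (between the pads) lies 19 mm behind it; z points along the fingers, y is the line along which they close (so a half turn about z gives the same grasp; the last joint's range is limited). The gripper opens to 85 mm and grips with 20 to 120 N. Pads are 22 mm wide; open, the fingers measure 114 mm over their backs; the gripper's body (76 mm by 85 mm) begins 54 mm behind the grasp point. The pads swing forward as they close: fully open they stand 13 mm farther back than shut.
Start: joints at [1.185, 0.628, 0.038, 1.517, -0.027, 0.996, -0.02], TCP at [204.373, -617.049, 231.313] pointing down, gripper open.
Joint ranges: [-3.06, 3.06], [-0.37, 2.12], [-1.25, 1.32], [0.18, 2.47], [-1.1, 4.24], [0.23, 1.98], [-2.94, 2.94]. Speed limits (rad/s): [2.57, 2.57, 3.14, 3.14, 3.14, 3.14, 3.14].

INTERFACE

Orientations are given as [roll, pitch, yaw] about the fixed x, y, z axes, in that order (R = Rz(yaw) Ry(pitch) Rx(roll)).
In Python, from cell import ctrl gives the robot as it stands.
- The arm moves only by the tool step_arm, never from a script. Its argument "series" is a list that holds one entry, the list of rows, each a list of 7 numbers: the turn, a rotation vector about the tool's x, y, z as a fraction of full scale, then the shift along the tool's x, y, z as a fraction of full scale, then the closure, from 0 (fully open) to 1 (shut). In form: [[[ax, ay, az, tx, ty, tz, gripper], ...]]. A call has 1 to 12 rows; each row shifts and turns the commanded pose from where the row before left it, along the tool's axes as they then stand; what a row does not reach is not made up. Full scale, the value 1, is 150 mm for a shift and 45 degrees for a turn. A row lasts 1/10 s, in which the tool goes at most 50 mm and 8.59 degrees, less where a joint would pass 70% of its speed; a pose out of reach is approached as far as the arm can. A call with a number of a shift or a turn outside -1 to 1 is refused whole. A call with a gripper value outside its range is refused whole. The fingers move at their own pace and stop on an object; the grip force is fixed at half the most. Time passes only in rows, so rows that do not move let the fingers close. It gives the time, the measured TCP pose, the force, the opening and the grip force at its end, in the units of the state.
- ctrl.read_state(): the state, without advancing time (a new reading comes with each control period).
- ctrl.get_image(name): name is "side" or "top"; returns a dict with "img" (384x512x3 uint8, red, green, blue), "fx", "fy", "cx", "cy" (pixels), "R" (3x3) and "t" (3): a world point X has camera coordinates R X + t. Camera axes: x right, y down, z forward; pixel columns grow to the right and rows downward; lengths in mm; the calibration is good to about 2 mm. A picture is of the moment at which its call begins. There is no depth.
- ctrl.finish_job(): hands the job in; it is judged then, once.
Trained networks look in a picture, given as the dict that the camera call returned (one of the last four; its "shot" number tells which), for a name from the list of things; names that differ only in an ending like _2 or _b are one class to them, and where a whole thing is asked for, a point or a joint stands for the part that bears it (a point fixed in the world has none). Each returns a list of dicts, best first, with "score" (0 to 1); they miss things now and then, are a little off and sometimes report something else, mostly with a low value. They report only what shows in the picture. A call takes as long as a camera call. They do not tell look-alikes from the thing itself.
- ctrl.recognise(picture, thing): "centre" ([column, row] in pixels, amid what is visible of it).
The state is a dict: "clock": time; "qpos": joint angles; "qd": joint speeds; "tau": joint torques, N m; "eef_pos": TCP position; "tool_rot": TCP orientation; "force": force on the tool from outside, world axes, zero at the start; "torque": the same for the moment, N m; "width": finger opening in mm; "gripper_force": force on a finger pad.
Only numpy, scipy, OpenCV 4.12 (cv2) and the standard library are available. Lean on these libraries where they do the work, as an engineer would, in place of code of your own. Each camera call takes 0.05 s, during which the arm holds its last target. There are 200 camera calls.

## Working session

There is one attempt and no reset: what is moved stays moved. The work goes in short steps, Python scripts to look and compute and a tool call to move; the robot and the scene stay as the last step left them, time stands still between calls to the robot, and variables do not carry over. Pictures are saved under pics/ and viewed, at most 10 in all, crops included, and the job is handed in when it is done.

Besides the shell and the picture viewer there is one more tool, called after ">>>" as name(argument=value, ...) on one line, values as JSON. step_arm: Moves the arm, as the interface text tells. Shift numbers are shares of 150 mm and turn numbers shares of 45 degrees, none past 1 either way. Its arguments: {"type":"object","properties":{"series":{"type":"array","items":{"type":"array","items":{"type":"array","items":{"type":"number","minimum":-1,"maximum":1}}}}},"required":["series"]}

```bash
mkdir -p pics; cat > h.py <<'E'
import numpy as np, cv2
from cell import ctrl
def save(p,n): cv2.imwrite(f'pics/{n}.png',cv2.cvtColor(p['img'],cv2.COLOR_RGB2BGR))
def ray(p,uv,z):
    R=np.array(p['R']);t=np.array(p['t']);c=-R.T@t
    d=R.T@np.array([(uv[0]-p['cx'])/p['fx'],(uv[1]-p['cy'])/p['fy'],1.])
    return (c+d*(z-c[2])/d[2])
def proj(p,X):
    c=np.array(p['R'])@np.array(X,float)+np.array(p['t']);return [p['fx']*c[0]/c[2]+p['cx'],p['fy']*c[1]/c[2]+p['cy']]
E
python3 - <<'E'
from h import *
ps={}
for n in('top','side'):
    p=ctrl.get_image(n);save(p,n+'0')
    for th in('ledge','blue_carrier','white_carrier','oil_bottle','reagent_bottle','tally_counter','marker'):
        for r in ctrl.recognise(p,th)[:3]:
            print(n,th,np.round(r['centre']),round(r['score'],2),ray(p,r['centre'],76 if 'carr' in th or th=='ledge' else 20).round())
s=ctrl.read_state();print(s['clock'],s['eef_pos'],s['tool_rot'],s['width'])
E
```

```text
top ledge [249. 183.] 0.67 [564.   9.  76.]
top blue_carrier [306. 281.] 0.9 [ 316. -139.   76.]
top blue_carrier [221. 198.] 0.84 [521.  81.  76.]
top blue_carrier [180. 278.] 0.8 [317. 175.  76.]
top white_carrier [250. 156.] 0.71 [637.   8.  76.]
top oil_bottle [292. 124.] 0.54 [ 746. -109.   20.]
top oil_bottle [251. 156.] 0.3 [652.   4.  20.]
top tally_counter [404. 205.] 0.52 [ 523. -415.   20.]
top marker [398. 160.] 0.67 [ 650. -405.   20.]
side ledge [236. 201.] 0.81 [562.  77.  76.]
side blue_carrier [247. 210.] 0.95 [523.  96.  76.]
side blue_carrier [305. 287.] 0.72 [306. 252.  76.]
side blue_carrier [349. 192.] 0.64 [299. -80.  76.]
side white_carrier [219. 176.] 0.72 [645.  14.  76.]
side white_carrier [179. 327.] 0.52 [517. 458.  76.]
side oil_bottle [205. 153.] 0.42 [ 756. -110.   20.]
side reagent_bottle [162. 192.] 0.97 [791.  88.  20.]
side tally_counter [305. 118.] 0.55 [ 536. -401.   20.]
side marker [270. 111.] 0.54 [ 655. -385.   20.]
0.8 [ 204.3836947  -617.06077774  231.32435241] [ 3.14153266e+00 -3.74657542e-05  3.19794709e-01] 85.11427848056455
```

View pics/top0.png

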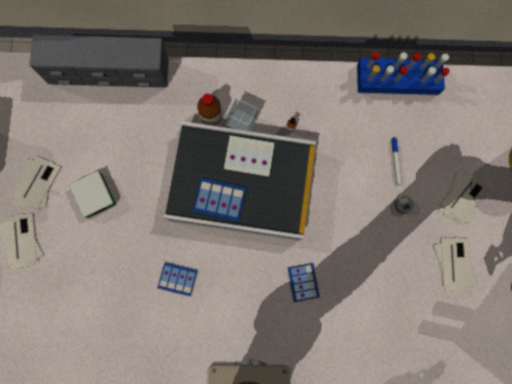

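View pics/side0.png

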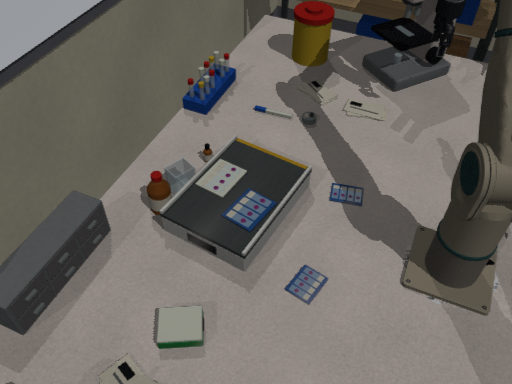

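The top view shows the target blue carrier on the ledge at about (220,199), with the white carrier at (249,156) and the yellow end on the right at (308,190). Two smaller look-alikes lie on the table in front. Next I'll measure the edges.

```bash
cat >> h.py <<'E'
def measure(p):
    """fit ledge yellow strip + blue carrier outlines (world mm)"""
    k=4;im=cv2.resize(p['img'],None,fx=k,fy=k,interpolation=cv2.INTER_CUBIC)
    hsv=cv2.cvtColor(im,cv2.COLOR_RGB2HSV);out={}
    for n,lo,hi,box,z in(('yellow',(12,120,90),(32,255,255),(285,140,330,245),70),('blue',(100,90,50),(128,255,255),(175,165,345,245),76)):
        m=cv2.inRange(hsv,lo,hi);b=np.zeros_like(m);x0,y0,x1,y1=[k*v for v in box];b[y0:y1,x0:x1]=255
        m=cv2.morphologyEx(m&b,cv2.MORPH_CLOSE,np.ones((25,25)))
        c=max(cv2.findContours(m,0,2)[0],key=cv2.contourArea)[:,0,:]
        w=np.array([ray(p,(q+.5)/k-.5,z)[:2] for q in c],np.float32)
        r=cv2.minAreaRect(w);out[n]=(r,cv2.boxPoints(r),w)
    return out
E
python3 - <<'E'
from h import *
p=ctrl.get_image('top');m=measure(p)
im=cv2.resize(p['img'][110:250,155:330],None,fx=4,fy=4,interpolation=cv2.INTER_CUBIC)
for n in m:
    r,b,w=m[n];print(n,np.round(r[0]),np.round(r[1],1),round(r[2],1));print(b.round(1).tolist())
    z=70 if n=='yellow' else 76
    q=np.array([[(proj(p,[*v,z])[0]-155+.5)*4,(proj(p,[*v,z])[1]-110+.5)*4] for v in b]).astype(int)
    cv2.polylines(im,[q],True,(0,255,0),1)
save({'img':im},'crop1')
E
```

```text
yellow [ 553. -143.] [ 15.4 240.2] 82.5
[[432.6000061035156, -134.6999969482422], [670.7000122070312, -166.1999969482422], [672.7999877929688, -151.0], [434.70001220703125, -119.5]]
blue [519.  85.] [124.4  96.9] 78.3
[[459.29998779296875, 34.400001525878906], [554.0999755859375, 14.699999809265137], [579.4000244140625, 136.5], [484.6000061035156, 156.1999969482422]]
```

View pics/crop1.png

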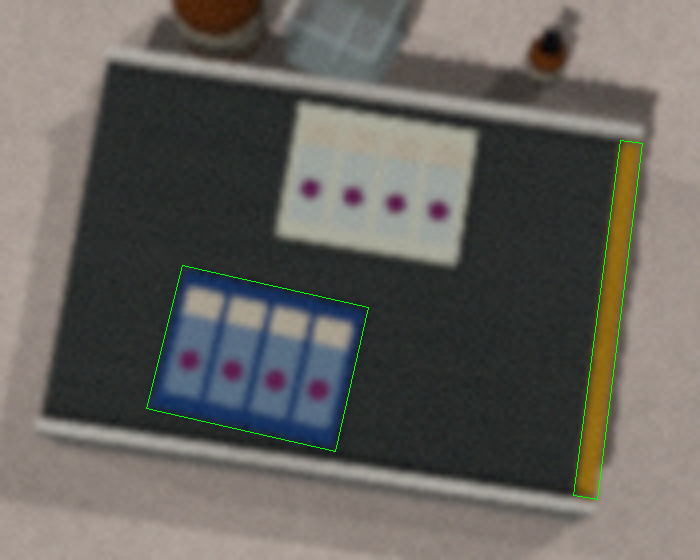

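The outlines fit. The carrier's leading edge is about 169 mm short of the end and it sits about 4° off, so I need a push of about 209 mm. I'll push with half-open fingers across the rear edge, which gives two contacts and lets the carrier square itself. First I move behind it at height.

>>> step_arm(series=[[[0, 0, 0, 0.17, -0.2, 0, 0.5], [0, 0, 0, 0.17, -0.2, 0, 0.5], [0, 0, 0, 0.17, -0.2, 0, 0.5], [0, 0, 0, 0.17, -0.2, 0, 0.5], [0, 0, 0, 0.17, -0.2, 0, 0.5], [0, 0, 0, 0.17, -0.2, 0, 0.5], [0, 0, 0, 0.17, -0.2, 0, 0.5], [0, 0, 0, 0.17, -0.2, 0, 0.5], [0, 0, 0, 0.17, -0.2, 0, 0.5], [0, 0, 0, 0.17, -0.2, 0, 0.5], [0, 0, 0, 0.17, -0.2, 0, 0.5]]])

```text
clock: 1.95
eef_pos: [367.5, -214.2, 231.6]
tool_rot: [3.141, -0.001, 0.32]
force: [1.6, -0.7, -1.0]
width: 42.9
gripper_force: 0.0
```

>>> step_arm(series=[[[0, 0, 0, 0.167, -0.19, 0, 0.5], [0, 0, 0, 0.167, -0.19, 0, 0.5], [0, 0, 0, 0.167, -0.19, 0, 0.5], [0, 0, 0, 0.167, -0.19, 0, 0.5], [0, 0, 0, 0.167, -0.19, 0, 0.5], [0, 0, 0, 0.167, -0.19, 0, 0.5], [0, 0, 0, 0.167, -0.19, 0, 0.5], [0, 0, 0, 0.167, -0.19, 0, 0.5], [0, 0, 0, 0.167, -0.19, 0, 0.5], [0, 0, 0, 0.167, -0.19, 0, 0.5], [0, 0, 0, 0, 0, 0, 0.5]]])

```text
clock: 3.05
eef_pos: [516.7, 140.3, 231.5]
tool_rot: [-3.138, -0.004, 0.327]
force: [-0.5, -0.2, -0.4]
width: 42.9
gripper_force: 0.0
```

>>> step_arm(series=[[[0, 0, -0.178, 0, 0, 0, 0.5], [0, 0, -0.178, 0, 0, 0, 0.5], [0, 0, -0.178, 0, 0, 0, 0.5], [0, 0, -0.178, 0, 0, 0, 0.5], [0, 0, -0.178, 0, 0, 0, 0.5], [0, 0, -0.178, 0, 0, 0, 0.5], [0, 0, -0.178, 0, 0, 0, 0.5], [0, 0, -0.178, 0, 0, 0, 0.5], [0, 0, 0, 0, 0, 0, 0.5]]])

```text
clock: 3.95
eef_pos: [515.1, 132.9, 231.3]
tool_rot: [-3.142, 0.0, 1.438]
force: [-0.2, 0.2, 0.2]
width: 42.5
gripper_force: 0.0
```

>>> step_arm(series=[[[0, 0, 0, 0.126, 0.035, 0, 0.5], [0, 0, 0, 0.126, 0.035, 0, 0.5], [0, 0, 0, 0, 0, 0.2, 0.5], [0, 0, 0, 0, 0, 0.2, 0.5], [0, 0, 0, 0, 0, 0.2, 0.5], [0, 0, 0, 0, 0, 0.2, 0.5], [0, 0, 0, 0, 0, 0, 0.5], [0, 0, 0, 0, 0, 0, 0.5]]])

```text
clock: 4.75
eef_pos: [530.6, 169.7, 111.6]
tool_rot: [-3.141, 0.0, 1.436]
force: [0.5, -0.3, 0.4]
width: 42.8
gripper_force: 0.0
```

```bash
python3 - <<'E'
from h import *
s=ctrl.read_state();print(s['eef_pos'],s['force'])
p=ctrl.get_image('top');a=p['img'][110:250,155:330];q=ctrl.get_image('side');b=q['img'][130:270,155:330]
save({'img':cv2.resize(np.vstack([a,b]),None,fx=2.1,fy=2.1,interpolation=cv2.INTER_CUBIC)},'c2')
E
```

```text
[530.57002346 169.65137763 111.59833485] [ 0.4735648  -0.2802784   0.41257773]
```

View pics/c2.png

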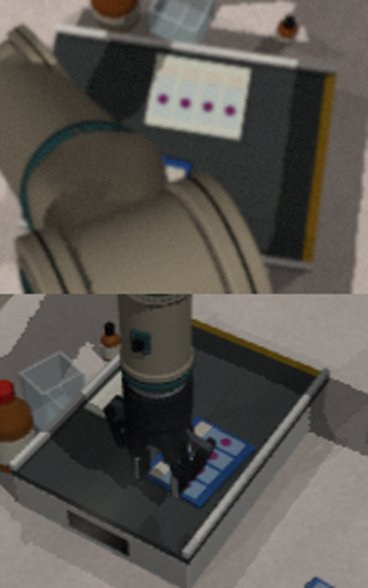

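In the side view the fingers hang behind the carrier's rear edge, straddling its centre line. The arm hides the carrier in the top view. Now I'll lower in small steps until they touch the top.

>>> step_arm(series=[[[0, 0, 0, 0, 0, 0.1, 0.5], [0, 0, 0, 0, 0, 0.1, 0.5], [0, 0, 0, 0, 0, 0.04, 0.5], [0, 0, 0, 0, 0, 0, 0.5], [0, 0, 0, 0, 0, 0, 0.5]]])

```text
clock: 5.35
eef_pos: [531.2, 170.1, 76.4]
tool_rot: [3.14, -0.001, 1.438]
force: [0.4, -0.3, 0.5]
width: 42.5
gripper_force: 0.0
```

>>> step_arm(series=[[[0, 0, 0, 0, 0, 0.015, 0.5], [0, 0, 0, 0, 0, 0, 0.5]]])

```text
clock: 5.55
eef_pos: [530.8, 169.8, 73.5]
tool_rot: [3.141, -0.0, 1.438]
force: [-0.6, 0.0, 0.4]
width: 42.9
gripper_force: 0.0
```

>>> step_arm(series=[[[0, 0, 0, 0, 0, 0.01, 0.5], [0, 0, 0, 0, 0, 0, 0.5]]])

```text
clock: 5.75
eef_pos: [530.5, 169.7, 71.5]
tool_rot: [-3.142, 0.0, 1.438]
force: [0.3, -0.3, -0.5]
width: 42.5
gripper_force: 0.0
```

>>> step_arm(series=[[[0, 0, 0, 0, 0, 0.01, 0.5], [0, 0, 0, 0, 0, 0, 0.5]]])

```text
clock: 5.95
eef_pos: [530.4, 169.7, 69.9]
tool_rot: [-3.141, 0.0, 1.438]
force: [0.1, 0.2, 0.2]
width: 42.6
gripper_force: 0.0
```

>>> step_arm(series=[[[0, 0, 0, 0, 0, 0.01, 0.5], [0, 0, 0, 0, 0, 0, 0.5]]])

```text
clock: 6.15
eef_pos: [530.4, 169.7, 68.3]
tool_rot: [-3.141, 0.0, 1.438]
force: [0.4, 0.2, -0.6]
width: 42.3
gripper_force: 0.0
```

>>> step_arm(series=[[[0, 0, 0, 0, 0, 0.01, 0.5], [0, 0, 0, 0, 0, 0, 0.5]]])

```text
clock: 6.35
eef_pos: [530.5, 169.8, 68.2]
tool_rot: [3.141, 0.0, 1.438]
force: [-3.1, -1.7, 10.6]
width: 42.6
gripper_force: 5.2
```

>>> step_arm(series=[[[0, 0, 0, 0, 0, 0.007, 0.5], [0, 0, 0, 0, 0, 0, 0.5]]])

```text
clock: 6.55
eef_pos: [530.6, 169.8, 68.1]
tool_rot: [3.141, 0.001, 1.438]
force: [-3.8, -2.2, 19.3]
width: 42.7
gripper_force: 9.6
```

Contact with the top is at TCP z of about 68.2. I'll raise the tips about 2 mm and push.

>>> step_arm(series=[[[0, 0, 0, 0, 0, -0.03, 0.5], [0, 0, 0, 0, 0, 0, 0.5], [0, 0, 0, -0.05, 0, 0, 0.5], [0, 0, 0, -0.05, 0, 0, 0.5], [0, 0, 0, -0.05, 0, 0, 0.5], [0, 0, 0, -0.05, 0, 0, 0.5], [0, 0, 0, -0.05, 0, 0, 0.5], [0, 0, 0, -0.05, 0, 0, 0.5], [0, 0, 0, -0.05, 0, 0, 0.5], [0, 0, 0, -0.05, 0, 0, 0.5]]])

```text
clock: 7.55
eef_pos: [522.5, 109.6, 70.5]
tool_rot: [3.142, 0.0, 1.438]
force: [-0.5, 0.6, -1.3]
width: 42.5
gripper_force: 0.3
```

```bash
python3 - <<'E'
from h import *
s=ctrl.read_state();print(s['eef_pos'],s['force'])
p=ctrl.get_image('top');a=p['img'][110:250,155:330];q=ctrl.get_image('side');b=q['img'][130:270,155:330]
save({'img':cv2.resize(np.vstack([a,b]),None,fx=2.1,fy=2.1,interpolation=cv2.INTER_CUBIC)},'c3')
E
```

```text
[522.51383853 109.58820288  70.51001655] [-0.52802309  0.64792552 -1.26064389]
```

View pics/c3.png

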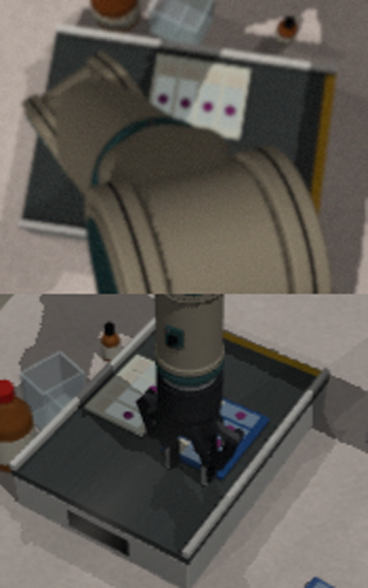

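The carrier is moving with the fingers: its leading corner in the side crop has shifted to about (268,418), it is flat, and the force is tiny. I'll carry on.

>>> step_arm(series=[[[0, 0, 0, -0.05, 0, 0, 0.5], [0, 0, 0, -0.07, 0, 0, 0.5], [0, 0, 0, -0.08, 0, 0, 0.5], [0, 0, 0, -0.08, 0, 0, 0.5], [0, 0, 0, -0.08, 0, 0, 0.5], [0, 0, 0, -0.08, 0, 0, 0.5], [0, 0, 0, -0.08, 0, 0, 0.5], [0, 0, 0, -0.08, 0, 0, 0.5], [0, 0, 0, -0.08, 0, 0, 0.5], [0, 0, 0, -0.06, 0, 0, 0.5], [0, 0, 0, -0.04, 0, 0, 0.5], [0, 0, 0, 0, 0, 0, 0.5]]])

```text
clock: 8.85
eef_pos: [506.8, -7.1, 70.4]
tool_rot: [-3.141, 0.001, 1.437]
force: [0.1, 0.5, 0.8]
width: 42.6
gripper_force: 0.0
```

>>> step_arm(series=[[[0, 0, 0, 0.1, 0, 0, 0.5], [0, 0, 0, 0.1, 0, 0, 0.5], [0, 0, 0, 0.15, 0, 0, 0.5], [0, 0, 0, 0, 0, -0.3, 0.5], [0, 0, 0, 0.1, 0, -0.3, 0.5], [0, 0, 0, 0.3, 0, -0.2, 0.5], [0, 0, 0, 0.3, 0, 0, 0.5], [0, 0, 0, 0.3, 0, 0, 0.5], [0, 0, 0, 0, 0, 0, 0.5]]])

```text
clock: 9.75
eef_pos: [532.9, 200.7, 189.0]
tool_rot: [3.141, -0.007, 1.448]
force: [-1.0, -0.1, -0.3]
width: 42.8
gripper_force: 0.0
```

```bash
cat >> h.py <<'E'
def report(name):
    p=ctrl.get_image('top');m=measure(p);s=ctrl.read_state();print(s['clock'],s['eef_pos'])
    im=cv2.resize(p['img'][110:250,155:345],None,fx=4,fy=4,interpolation=cv2.INTER_CUBIC)
    ex=np.array([-.131,-.991]);ey=np.array([.991,-.131]);o=np.array([551.7,-150.5])
    for n in m:
        r,b,w=m[n];z=70 if n=='yellow' else 76
        print(n,np.round(r[1],1),round(r[2],1));print([[round(float((v-o)@ex),1),round(float((v-o)@ey),1)] for v in b])
        q=np.array([(np.array(proj(p,[*v,z]))-[154.5,109.5])*4 for v in b]).astype(int)
        cv2.polylines(im,[q],True,(0,255,0),1)
    save({'img':im},name)
E
python3 -c "
from h import *
report('c4')"
```

```text
9.8 [532.59800817 196.10081461 188.32691328]
yellow [ 11.3 127.9] 82.6
[[-1.0, -10.1], [-1.2, 117.7], [-12.5, 117.7], [-12.3, -10.1]]
blue [120.4  97.1] 82.5
[[-5.6, -107.3], [-5.7, -10.2], [-126.1, -10.3], [-126.0, -107.4]]
```

View pics/c4.png

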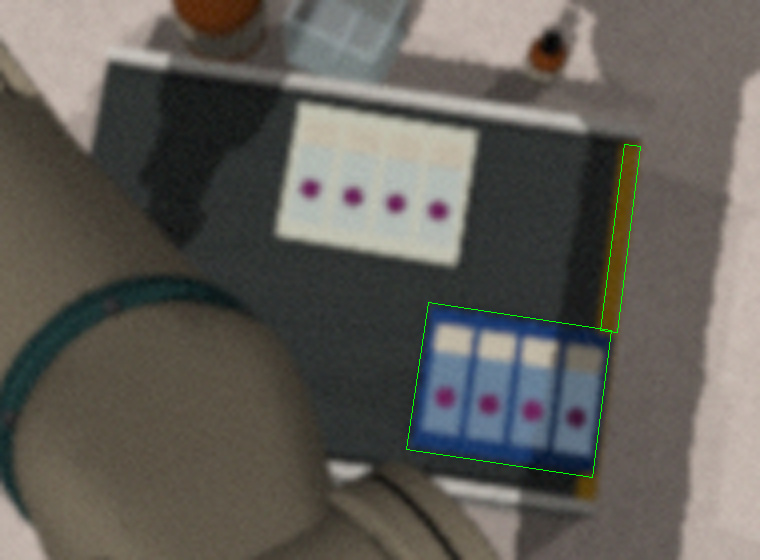

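The carrier is straight, with its leading edge about 6 mm inside the end at crop (603,405). The white carrier and the bottles haven't moved. It needs about 45 mm more, so I'll come back in behind it.

>>> step_arm(series=[[[0, 0, 0, -0.2, 0, 0, 0.5], [0, 0, 0, -0.2, 0, 0, 0.5], [0, 0, 0, -0.2, 0, 0, 0.5], [0, 0, 0, -0.2, 0, 0, 0.5], [0, 0, 0, -0.2, 0, 0, 0.5], [0, 0, 0, -0.17, 0, 0, 0.5], [0, 0, 0, 0, 0, 0.2, 0.5], [0, 0, 0, 0, 0, 0.2, 0.5], [0, 0, 0, 0, 0, 0.2, 0.5], [0, 0, 0, 0, 0, 0.1, 0.5], [0, 0, 0, 0, 0, 0, 0.5], [0, 0, 0, 0, 0, 0, 0.5]]])

```text
clock: 11.0
eef_pos: [509.9, 16.9, 83.3]
tool_rot: [-3.141, 0.001, 1.437]
force: [-0.1, 0.2, 0.4]
width: 42.4
gripper_force: 0.0
```

>>> step_arm(series=[[[0, 0, 0, 0, 0, 0.05, 0.5], [0, 0, 0, 0, 0, 0.035, 0.5], [0, 0, 0, 0, 0, 0, 0.5], [0, 0, 0, -0.06, 0, 0, 0.5], [0, 0, 0, -0.06, 0, 0, 0.5], [0, 0, 0, -0.06, 0, 0, 0.5], [0, 0, 0, -0.06, 0, 0, 0.5], [0, 0, 0, -0.06, 0, 0, 0.5], [0, 0, 0, -0.06, 0, 0, 0.5], [0, 0, 0, -0.05, 0, 0, 0.5], [0, 0, 0, -0.05, 0, 0, 0.5], [0, 0, 0, 0, 0, 0, 0.5]]])

```text
clock: 12.2
eef_pos: [500.8, -52.3, 70.4]
tool_rot: [-3.141, 0.001, 1.436]
force: [-0.6, 0.1, 0.1]
width: 43.0
gripper_force: 0.0
```

>>> step_arm(series=[[[0, 0, 0, 0.1, 0, 0, 0.5], [0, 0, 0, 0.1, 0, 0, 0.5], [0, 0, 0, 0.15, 0, 0, 0.5], [0, 0, 0, 0, 0, -0.3, 0.5], [0, 0, 0, 0.1, 0, -0.3, 0.5], [0, 0, 0, 0.3, 0, -0.2, 0.5], [0, 0, 0, 0.3, 0, 0, 0.5], [0, 0, 0, 0.3, 0, 0, 0.5], [0, 0, 0, 0, 0, 0, 0.5], [0, 0, 0, 0, 0, 0, 0.5]]])

```text
clock: 13.2
eef_pos: [526.8, 147.7, 188.0]
tool_rot: [-3.141, 0.001, 1.441]
force: [-0.3, -0.2, -0.1]
width: 42.7
gripper_force: 0.0
```

```bash
python3 -c "
from h import *
report('c5')"
```

```text
13.25 [526.88866468 145.88756896 187.78159329]
yellow [ 14.4 128.1] 84.0
[[1.5, -8.4], [-1.9, 119.6], [-16.3, 119.2], [-12.9, -8.7]]
blue [120.9  97.1] 82.4
[[40.2, -107.5], [40.3, -10.4], [-80.5, -10.2], [-80.7, -107.3]]
```

View pics/c5.png

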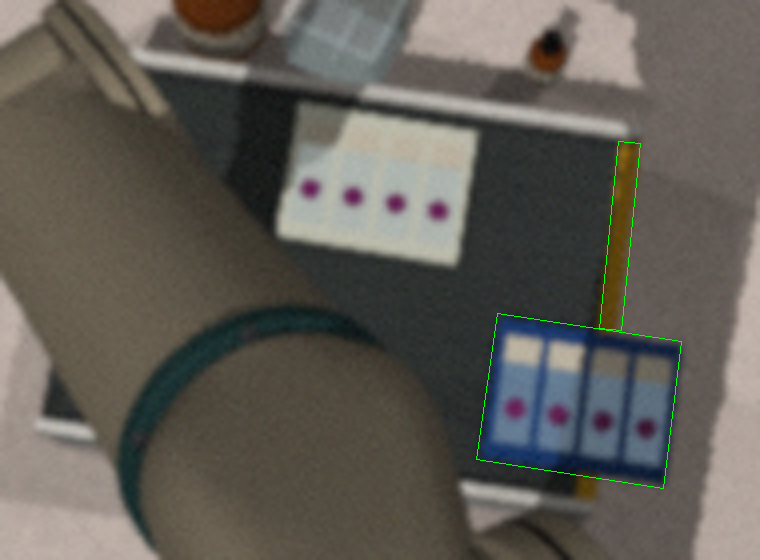

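The leading edge is about 40 mm past the yellow end, at crop (672,415). The carrier is straight and flat, the arm is clear, and the white carrier is unmoved.

```bash
python3 -c "
from cell import ctrl
print(ctrl.finish_job())"
```

```text
the job is handed in; nothing more can be done
None
```

The blue carrier now rests flat and straight on the ledge, its leading edge measured about 40 mm past the yellow end. In the last top view the white carrier and the bottles and jar beyond the ledge looked unmoved; I didn't re-check the slide box, counter or marker. The job is handed in, but no verdict came back.

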